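# Clamp the roof on the model house

### The job

Lay the light-wood roof slab on the white model house in the gluing jig, square and flush with its walls all round and with its skylight at the end away from the clamp tower, and let go of it. Then press the red clamp handle down until the catch clicks and holds the lever by itself with the pad on the roof, stopping as soon as it has caught so that the fragile house is not crushed. Leave the other things on the table where they are.

Things in the scene. Friction and masses are not known exactly. Their poses are not given: they have to be found in the camera images.
- jig: gluing jig, fixed: plywood board 350 x 140 x 15 mm with the house and, behind it, a blue clamp tower (x 100 to 230 mm, |y| < 25 mm, up to z = 83 mm) with a brass catch at its back. Origin: underside of the board, straight below the middle of the house (the board runs from x = -110 to +240 mm); z up, x from the house to the tower
- house: white foam-board house fixed on the jig, 140 (x) x 60 (y) mm, walls 45 mm high, 6 mm thick, open on top. Origin: centre of its underside (15 mm above the table); axes as the jig's. Fragile: 30 N on the roof crushes it
- roof: loose light-wood roof slab, 140 (x) x 60 (y) x 10 mm, about 60 g, lying flat on the table; origin: centre of the slab's underside, z up. On it stands the grey skylight, towards its -x end (see skylight)
- skylight (a point): top centre of the grey skylight fixed on the roof, a block 40 (x) x 24 (y) x 18 mm centred 30 mm from the slab's centre towards the roof's -x end; this point is 28 mm above the slab's underside. A good thing to hold the roof by. Axes as the roof's
- lever (a joint): clamp lever, rad: 0 = up (77 degrees above level), grows as pressed, 1.35 = level. A spring drives it up. Push at the handle: 2 to 5 N, then about 11 N from 1.05 on; somewhere from 1.2 to 1.41 (it varies, unseen) the catch snaps in, the handle is drawn down (push turns to pull) and stays, some 0.03 lower. About 0.03 below that rest the pad bottoms and more push (over 15 N) crushes the house
- handle (a point): centre of the lever's red handle, a freely revolving round bar 16 mm thick, 96 mm long (along y). In the lever's frame (equals the jig's when level) it is 210 mm from the hinge in -x and 45 mm up: lever up, 289 mm above the table; level, at jig x = -85, z = 119 mm. A 12 mm rod joins it in the middle: pinch the bar 28 mm beside it or push from above
- hinge (a point): middle of the lever's hinge axis (along the jig's y), at jig x = 125, y = 0, z = 74 mm; axes as the jig's
- pad: black rubber pad 24 mm across on a sprung stem (5 mm travel) under the lever, 110 mm from the hinge axis; with the lever down it presses on the roof near jig x = 15 mm, y = 0. Origin: on the line from the hinge, at the stem
- floor_slab: bystander: loose white slab 100 x 60 x 10 mm, flat on the table; origin under its centre
- glue: bystander: glue bottle 48 mm across, 130 mm high; origin under its centre
- tape: bystander: yellow roll of tape 90 mm across, 20 mm high; origin under its centre
- mug: bystander: white mug 80 mm across, 85 mm high; origin under its centre
- tumbler: bystander: blue tumbler 72 mm across, 85 mm high; origin under its centre
- ruler: bystander: steel ruler 300 x 30 x 4 mm; origin under its centre
Things that resemble listed ones, but are neither listed nor needed, are in the scene too. Of the things that look like the roof, the middle-sized one is meant.

How it is judged:
On the way, in this order (a step that is already met when the one before it is completed fails the run):
1. the roof lies flush on the house, let go, with the lever still up (x of roof in the frame of house between -0.008 and 0.008 m and y of roof in the frame of house between -0.008 and 0.008 m and z of roof in the frame of house between 0.042 and 0.048 m and x of skylight in the frame of house below -0.015 m and angle between the x axis of roof and the x axis of house, either way round below 0.09 rad and angle between roof's own z axis and vertical below 0.05 rad and contact force between the fingers and roof below 0.1 N and value of joint lever below 0.3 rad), for 0.2 s.
2. the lever is pressed down (beyond 1.2 rad) (value of joint lever above 1.2 rad), for 0.2 s.
At the end, for the whole second after the job is handed in: The catch holds the lever down (joint between 1.2 and 1.5) with the pad pressing on the roof by more than 2 N; the roof lies flat on the wall tops, centred on the house within 8 mm each way and square within 5 degrees, its skylight at the end away from the tower, at rest (x of roof in the frame of house between -0.008 and 0.008 m and y of roof in the frame of house between -0.008 and 0.008 m and z of roof in the frame of house between 0.042 and 0.048 m and x of skylight in the frame of house below -0.015 m and angle between the x axis of roof and the x axis of house, either way round below 0.09 rad and angle between roof's own z axis and vertical below 0.05 rad and value of joint lever between 1.2 and 1.5 rad and contact force between pad and roof above 2 N and linear speed of roof below 0.02 m/s); the robot touches nothing.
It fails at once if the house is crushed under the clamp: more than 30 N between the roof and the house with the lever beyond 1.0 rad (contact force between roof and house above 30 N and value of joint lever above 1 rad).
It fails at once if a bystander (white slab, glue, tape, mug, tumbler or ruler) is moved by more than 25 mm (distance of any of floor_slab, glue, tape, mug, tumbler, ruler from where it was at the start of the episode above 0.025 m).
It also fails if it takes over 72 s, if anything falls off the work surface, if the arm or the gripper's body presses on something with over 40 N, if the wrist force passes 120 N, or if a joint passes its speed limit or range.

### The arm

A 6-joint arm with a two-finger parallel gripper is mounted at the origin on the work surface. World frame = base frame: x ahead of the robot, y to its left, z up, the work surface at z = 0. Lengths are in m, angles in rad, forces in N, time in s.
With the tool pointing down it reaches from about 0.275 to 0.725 m from the base axis. Payload 15.9 kg.
Tool frame: the origin (TCP) lies midway between the tips of the shut fingers; the grasp point (between the pads) lies 19 mm behind it (ctrl.pinch_z is the distance from the TCP to the grasp point, in m); z points along the fingers, y is the line along which they close (so a half turn about z gives the same grasp; the last joint's range is limited). The gripper opens to 85 mm and grips with 20 to 120 N. Pads are 22 mm wide; open, the fingers measure 114 mm over their backs; the gripper's body (76 mm by 85 mm) begins 54 mm behind the grasp point. The pads swing forward as they close: fully open they stand 13 mm farther back than shut.
Start: joints at [1.274, 0.213, -0.034, 1.323, 0, 1.571], TCP at [0.146, 0.478, 0.231] pointing down, gripper open.
Joint ranges: [-2.98, 2.98], [-0.74, 1.72], [-1.14, 1.35], [-2.1, 2.04], [-1.57, 1.44], [-3.14, 3.14]. Speed limits (rad/s): [1.89, 1.89, 2.39, 2.57, 3.14, 3.14].

### API

Orientations are given as a unit quaternion [w, x, y, z].
In Python, from bench import ctrl gives the robot as it stands.
- The arm moves only by the tool jog_arm, never from a script. Its argument "motion" is a list of rows, each an object of numbers: "tx", "ty", "tz": the shift along the world's x, y, z in units of 0.2 m (1.0 is 0.2 m); "rx", "ry", "rz": the turn, a rotation vector about the world's x, y, z in units of 360 degrees (1.0 is 360 degrees); "jaw": the finger opening in mm, from 0 to 85.4. In form: [{"tx": .., "ty": .., "tz": .., "rx": .., "ry": .., "rz": .., "jaw": ..}, ...]. A call has exactly 8 rows; each row is the pose to reach, as a shift and turn from the pose commanded when the call began, turning the shorter way round; what a row does not reach only later rows make up. A row lasts 1/8 s, in which the tool goes at most 62.5 mm and 10.7 degrees, less where a joint would pass 70% of its speed; a pose out of reach is approached as far as the arm can. A call with a number of a shift or a turn outside -1 to 1 is refused whole. A call with a gripper value outside its range is refused whole. The fingers move at their own pace and stop on an object; "newtons" is the grip in N (left out, the last holds). Time passes only in rows, so rows that repeat a pose let the fingers close, or fill a call up. It gives the time, the measured TCP pose, the force, the opening and the grip force at its end, in the units of the state.
- ctrl.observe(): the state, without advancing time (a new reading comes with each control period).
- ctrl.camera(name): name is "scene" or "top" or "wrist"; returns the picture (384x512x3 uint8, red, green, blue); there is no depth.
- ctrl.camera_info(name): a dict with "intrinsics" (3x3 intrinsics, pixels), "rvec" (rotation vector, rad) and "tvec" (3), from world to camera coordinates, as OpenCV has them. Camera axes: x right, y down, z forward; pixel columns grow to the right and rows downward; lengths in m; the calibration is good to about 2 mm. A picture is of the moment at which its call begins: read the wrist's pose just before it. camera_info takes no time and is no camera call; for the wrist camera it gives the pose at the moment of the call.
- ctrl.sign_off(): hands the job in; it is judged then, once.
The state is a dict: "t": time; "q": joint angles; "dq": joint speeds; "effort": joint torques, N m; "ee_pos": TCP position; "eef_rot": TCP orientation; "ft_force": force on the tool from outside, world axes, zero at the start; "moment": the same for the moment, N m; "opening": opening from 0.0 (shut) to 1.0 (fully open); "grip_force": force on a finger pad.
Only numpy, scipy, OpenCV 4.12 (cv2) and the standard library are available. Lean on these libraries where they do the work, as an engineer would, in place of code of your own. Each camera call takes 0.05 s, during which the arm holds its last target. There are 200 camera calls.

## Working session

There is one attempt and no reset: what is moved stays moved. The work goes in short steps, Python scripts to look and compute and a tool call to move; the robot and the scene stay as the last step left them, time stands still between calls to the robot, and variables do not carry over. Pictures are saved under pics/ and viewed, at most 10 in all, crops included, and the job is handed in when it is done.

Besides the shell and the picture viewer there is one more tool, called after "Request:" by a JSON object that holds its "name" and its "arguments", one argument or row to a line. jog_arm: Moves the arm, as the interface text tells. Its arguments: {"type":"object","properties":{"motion":{"type":"array","items":{"type":"object","properties":{"tx":{"type":"number"},"ty":{"type":"number"},"tz":{"type":"number"},"rx":{"type":"number"},"ry":{"type":"number"},"rz":{"type":"number"},"jaw":{"type":"number"}}}},"newtons":{"type":"number"}},"required":["motion"]}

```bash
mkdir -p pics
cat > h.py <<'E'
import numpy as np, cv2
from bench import ctrl
def info(n):
    i=ctrl.camera_info(n); return np.array(i["intrinsics"],float),np.array(i["rvec"],float),np.array(i["tvec"],float)
def snap(n,f):
    im=ctrl.camera(n); cv2.imwrite(f"pics/{f}.png",cv2.cvtColor(im,cv2.COLOR_RGB2BGR)); return im
def ray(n,px,z,c=None):
    K,r,t=c or info(n); R=cv2.Rodrigues(r)[0]
    o=-R.T@t; out=[]
    for p in np.atleast_2d(px):
        d=R.T@np.linalg.solve(K,[p[0],p[1],1]); out.append(o+d*(z-o[2])/d[2])
    return np.array(out)
def proj(n,P,c=None):
    K,r,t=c or info(n); return cv2.projectPoints(np.array(P,float).reshape(-1,3),r,t,K,None)[0].reshape(-1,2)
E
python3 - <<'E'
from h import *
a=snap("top","top0");b=snap("scene","scene0")
for n in("top","scene"):
    K,r,t=info(n);print(n,K.tolist(),(-cv2.Rodrigues(r)[0].T@t))
print(ctrl.observe())
E
ls
```

```text
top [[432.11765844323224, 0.0, 258.3753658564454], [0.0, 432.11765844323224, 188.2745718413785], [0.0, 0.0, 1.0]] [ 0.39655884 -0.03041992  1.79639587]
scene [[443.64904693136384, 0.0, 262.53003134959897], [0.0, 443.64904693136384, 189.70625908816834], [0.0, 0.0, 1.0]] [ 1.59516986 -0.42615157  1.45395205]
{'t': 0.1, 'q': array([ 1.27397438e+00,  2.13306315e-01, -3.49367826e-02,  1.32350271e+00,
       -8.33097435e-06,  1.57080896e+00]), 'dq': array([ 0.00054678, -0.00080059,  0.00191244,  0.00227922, -0.00078699,
       -0.00138435]), 'effort': array([-1.53372948e-04, -6.87248325e+01,  4.87807453e+01,  1.22804302e-02,
       -3.51685264e-05, -2.27852621e-05]), 'ee_pos': array([0.14616119, 0.47786452, 0.2308896 ]), 'eef_rot': array([-6.60756539e-05,  1.47872986e-01,  9.89006246e-01, -4.70138040e-04]), 'ft_force': array([ 1.29362521, -0.82371868, -1.57454929]), 'moment': array([ 0.0250372 ,  0.02052877, -0.00644047]), 'grip_force': 0.0, 'opening': 1.0000835993104549}
h.py
pics
```

View pics/top0.png

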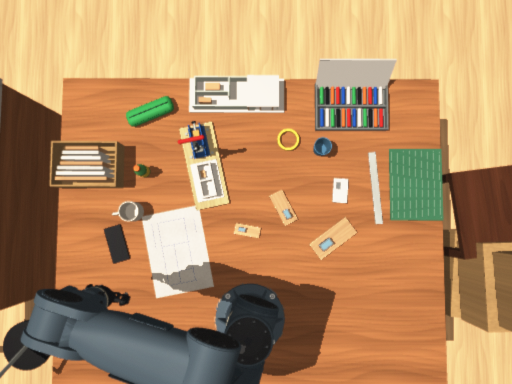

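View pics/scene0.png

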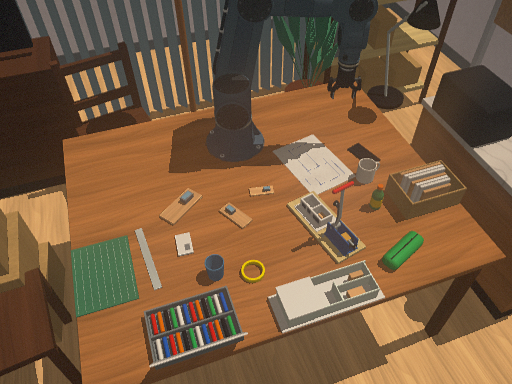

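Roof look-alikes in the top picture are small (247,231), medium (284,208) and large (333,239), each with a grey skylight. By the description I want the medium one at (284,208). The jig is at about (205,165), with its tower at the upper end and the red handle at (190,140). I'll check this in a close crop.

Run:
```python
import cv2
im=cv2.imread("pics/top0.png")[115:265,170:365]
cv2.imwrite("pics/crop1.png",cv2.resize(im,None,fx=4,fy=4,interpolation=cv2.INTER_CUBIC))
```

```text
(no output)
```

View pics/crop1.png

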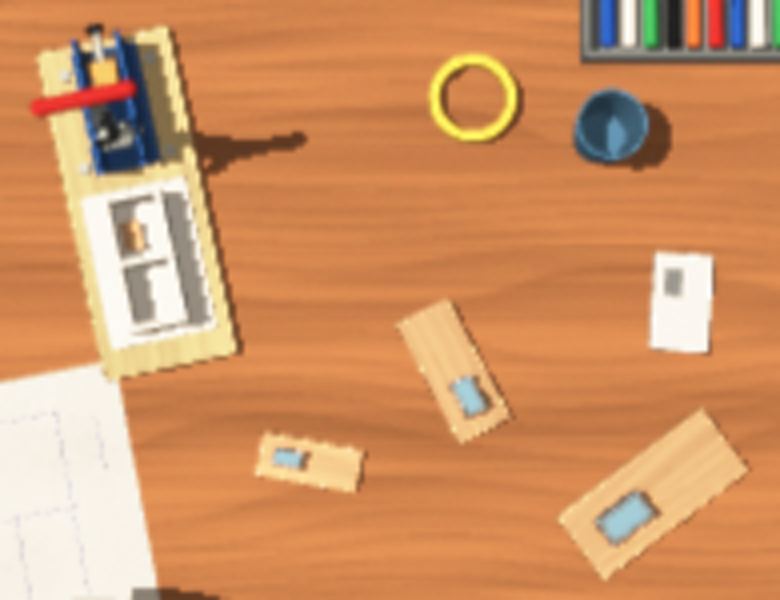

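The crop shows the medium slab at crop (455,370), about 33.5 px (140 mm) long, with its skylight at the lower-right end at (469,396). The house is at crop (150,265), with the tower above it and the lever up. Next I'll measure poses.

Run:
```python
from h import *
im=cv2.imread("pics/top0.png"); c=info("top")
f=lambda p:(np.array(p,float)+.5)/4-.5+[170,115]
# roof: hand corners & segmentation
def seg(x0,y0,x1,y1,fn,z,name):
    s=cv2.resize(im[y0:y1,x0:x1],None,fx=8,fy=8,interpolation=cv2.INTER_CUBIC)
    m=fn(s.astype(int)).astype(np.uint8)*255
    m=cv2.morphologyEx(m,cv2.MORPH_CLOSE,np.ones((25,25)))
    cs=cv2.findContours(m,cv2.RETR_EXTERNAL,cv2.CHAIN_APPROX_NONE)[0]; k=max(cs,key=cv2.contourArea)[:,0,:]
    w=ray("top",(k+.5)/8-.5+[x0,y0],z,c)[:,:2]
    (cx,cy),(a,b),_=r=cv2.minAreaRect((w*1000).astype(np.float32)); B=cv2.boxPoints(r)
    e=[B[1]-B[0],B[2]-B[1]]; e=max(e,key=np.linalg.norm)
    print(name,"c mm",cx,cy,"size",a,b,"long ang",np.degrees(np.arctan2(e[1],e[0])))
print(im[208,277],im[208,300],im[200,186],im[190,195])
seg(262,185,305,230,lambda s:(s[...,1]>130),.010,"roof")
seg(175,112,240,215,lambda s:(s[...,1]>125),.015,"jig")
h=lambda s:(s.min(-1)>150)
seg(188,158,226,205,h,.060,"house")
print("sky",ray("top",f([469,396]),.028,c), "roofcorn",ray("top",[f(p) for p in[(397,323),(450,299),(513,416),(463,443)]],.01,c).round(3).tolist())
print("jigcorn",ray("top",[f(p) for p in[(38,52),(165,28),(242,352),(110,380)]],.015,c).round(3).tolist())
print("housecorn",ray("top",[f(p) for p in[(82,200),(180,177),(217,333),(113,350)]],.06,c).round(3).tolist())
print("handle ends",ray("top",[f(p) for p in[(35,107),(133,90)]],.289,c).round(3).tolist())
```

```text
[134 195 242] [ 82 140 219] [ 86 148 229] [206 237 247]
roof c mm 458.8720397949219 -136.8727569580078 size 170.5377197265625 177.60365295410156 long ang -89.931435
jig c mm 634.9261474609375 179.78741455078125 size 430.35015869140625 271.4858093261719 long ang 0.28454477
house c mm 554.154052734375 174.9154510498047 size 190.63034057617188 153.31761169433594 long ang 0.4211799
sky [[ 0.42348006 -0.15137754  0.028     ]] roofcorn [[0.499, -0.078, 0.01], [0.524, -0.133, 0.01], [0.403, -0.198, 0.01], [0.375, -0.146, 0.01]]
jigcorn [[0.781, 0.297, 0.015], [0.807, 0.164, 0.015], [0.469, 0.082, 0.015], [0.439, 0.217, 0.015]]
housecorn [[0.62, 0.242, 0.06], [0.644, 0.143, 0.06], [0.486, 0.104, 0.06], [0.468, 0.208, 0.06]]
handle ends [[0.673, 0.248, 0.289], [0.688, 0.162, 0.289]]
```

Run:
```python
from h import *
from scipy.spatial.transform import Rotation as Rn
s=ctrl.observe(); K,r,t=info("wrist"); R=cv2.Rodrigues(r)[0]
T=Rn.from_quat(s["eef_rot"],scalar_first=True).as_matrix()
o=-R.T@t
print(K.tolist(),"cam in tool",T.T@(o-s["ee_pos"]),"\naxes in tool (cols x,y,z)\n",(T.T@R.T).round(3))
print("tool axes\n",T.round(3))
```

```text
[[292.63468226456354, 0.0, 252.98146513025316], [0.0, 292.63468226456354, 190.6269263009153], [0.0, 0.0, 1.0]] cam in tool [ 0.07263928 -0.00062332 -0.14251542] 
axes in tool (cols x,y,z)
 [[ 0.    -0.959 -0.285]
 [ 1.     0.     0.001]
 [-0.001 -0.285  0.959]]
tool axes
 [[-0.956  0.292 -0.   ]
 [ 0.292  0.956 -0.001]
 [-0.    -0.001 -1.   ]]
```

Request:
{"name": "jog_arm", "arguments": {
  "motion": [
    {"tx":0.2,"ty":-0.2,"rz":0.02},
    {"tx":0.4,"ty":-0.4,"rz":0.04},
    {"tx":0.6,"ty":-0.6,"rz":0.06},
    {"tx":0.8,"ty":-0.8,"rz":0.08},
    {"tx":1.0,"ty":-1.0,"rz":0.1},
    {"tx":1.0,"ty":-1.0,"rz":0.11},
    {"tx":1.0,"ty":-1.0,"rz":0.126},
    {"tx":1.0,"ty":-1.0,"rz":0.126}
  ]
}}

```text
$.motion[0]: bad value
```

Run:
```python
from h import *
s=ctrl.observe();print(s["q"],s["ee_pos"],s["t"])
```

```text
[ 1.27397438e+00  2.13306315e-01 -3.49367826e-02  1.32350271e+00
 -8.33097435e-06  1.57080896e+00] [0.14616119 0.47786452 0.2308896 ] 0.1
```

Request:
{"name": "jog_arm", "arguments": {
  "motion": [
    {"tx":0.2,"ty":-0.2,"tz":0,"rx":0,"ry":0,"rz":0.02,"jaw":85},
    {"tx":0.4,"ty":-0.4,"tz":0,"rx":0,"ry":0,"rz":0.04,"jaw":85},
    {"tx":0.6,"ty":-0.6,"tz":0,"rx":0,"ry":0,"rz":0.06,"jaw":85},
    {"tx":0.8,"ty":-0.8,"tz":0,"rx":0,"ry":0,"rz":0.08,"jaw":85},
    {"tx":1.0,"ty":-1.0,"tz":0,"rx":0,"ry":0,"rz":0.085,"jaw":85},
    {"tx":1.0,"ty":-1.0,"tz":0,"rx":0,"ry":0,"rz":0.085,"jaw":85},
    {"tx":1.0,"ty":-1.0,"tz":0,"rx":0,"ry":0,"rz":0.085,"jaw":85},
    {"tx":1.0,"ty":-1.0,"tz":0,"rx":0,"ry":0,"rz":0.085,"jaw":85}
  ]
}}

```text
t: 1.1
ee_pos: [0.3455, 0.2788, 0.2312]
eef_rot: [-0.0, -0.119, 0.993, -0.0]
ft_force: [-1.2, -0.4, 0.4]
opening: 0.994
grip_force: 0.0
```

Run:
```python
from h import *
s=ctrl.observe();print(s["q"],s["ee_pos"],s["t"],s["eef_rot"])
```

```text
[ 6.78874858e-01  9.81426440e-02 -1.71139980e-01  1.30176732e+00
  1.44986898e-04  4.40196327e-01] [0.34553323 0.27883575 0.23121469] 1.1 [-1.45949595e-04 -1.19056187e-01  9.92887508e-01 -5.87081600e-06]
```

Request:
{"name": "jog_arm", "arguments": {
  "motion": [
    {"tx":0.18,"ty":-0.15,"tz":0.1,"rx":0,"ry":0,"rz":0,"jaw":85},
    {"tx":0.36,"ty":-0.3,"tz":0.2,"rx":0,"ry":0,"rz":0,"jaw":85},
    {"tx":0.54,"ty":-0.45,"tz":0.3,"rx":0,"ry":0,"rz":0,"jaw":85},
    {"tx":0.7,"ty":-0.6,"tz":0.35,"rx":0,"ry":0,"rz":0,"jaw":85},
    {"tx":0.7,"ty":-0.6,"tz":0.35,"rx":0,"ry":0,"rz":0,"jaw":85},
    {"tx":0.7,"ty":-0.6,"tz":0.35,"rx":0,"ry":0,"rz":0,"jaw":85},
    {"tx":0.7,"ty":-0.6,"tz":0.35,"rx":0,"ry":0,"rz":0,"jaw":85},
    {"tx":0.7,"ty":-0.6,"tz":0.35,"rx":0,"ry":0,"rz":0,"jaw":85}
  ]
}}

```text
t: 2.1
ee_pos: [0.4856, 0.1589, 0.3013]
eef_rot: [-0.0, -0.119, 0.993, 0.0]
ft_force: [-0.1, -0.3, -0.2]
opening: 0.997
grip_force: 0.0
```

Run:
```python
from h import *
import pickle
c=info("wrist"); pickle.dump(c,open("w1.pkl","wb")); im=snap("wrist","w1")
a=np.radians(13.4); ux=np.array([np.cos(a),np.sin(a)]); uy=np.array([-ux[1],ux[0]])
J=np.array([.561,.175]); P=lambda x,y,z:[*(J+x*ux+y*uy),z]
b=cv2.cvtColor(im,cv2.COLOR_RGB2BGR); b=cv2.resize(b,None,fx=1.5625,fy=1.5625,interpolation=cv2.INTER_CUBIC)
for pts,col in(([P(x,y,.06) for x,y in((-.07,-.03),(.07,-.03),(.07,.03),(-.07,.03))],(0,0,255)),([P(x,y,.015) for x,y in((-.11,-.07),(.24,-.07),(.24,.07),(-.11,.07))],(255,0,255))):
    q=((proj("wrist",pts,c)+.5)*1.5625-.5).round().astype(int); print(q.tolist()); cv2.polylines(b,[q.reshape(-1,1,2)],True,col,1)
cv2.imwrite("pics/w1o.png",b)
```

```text
[[359, 260], [361, 406], [425, 406], [429, 260]]
[[318, 207], [332, 518], [454, 519], [470, 208]]
```

View pics/w1o.png

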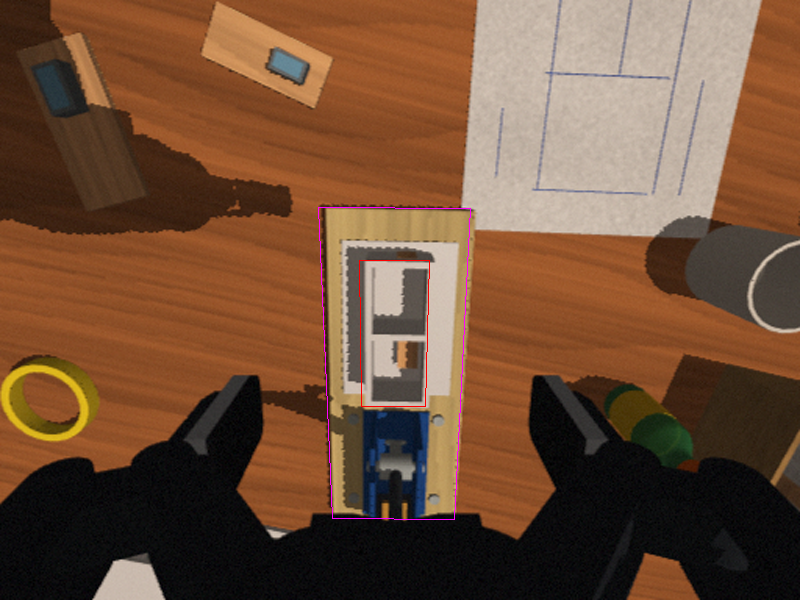

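The overlay of the assumed jig pose (origin (0.561,0.175), 13.4°) matches the board edges and house walls within about 2 px (2 mm). The real roof is at upper left (80,120). Moving over it.

Request:
{"name": "jog_arm", "arguments": {
  "motion": [
    {"tx":-0.06,"ty":-0.2,"tz":0,"rx":0,"ry":0,"rz":0.01,"jaw":85},
    {"tx":-0.12,"ty":-0.4,"tz":0,"rx":0,"ry":0,"rz":0.02,"jaw":85},
    {"tx":-0.18,"ty":-0.6,"tz":0,"rx":0,"ry":0,"rz":0.03,"jaw":85},
    {"tx":-0.24,"ty":-0.8,"tz":0,"rx":0,"ry":0,"rz":0.041,"jaw":85},
    {"tx":-0.31,"ty":-1.0,"tz":0,"rx":0,"ry":0,"rz":0.041,"jaw":85},
    {"tx":-0.31,"ty":-1.0,"tz":-0.1,"rx":0,"ry":0,"rz":0.041,"jaw":85},
    {"tx":-0.31,"ty":-1.0,"tz":-0.2,"rx":0,"ry":0,"rz":0.041,"jaw":85},
    {"tx":-0.31,"ty":-1.0,"tz":-0.2,"rx":0,"ry":0,"rz":0.041,"jaw":85}
  ]
}}

```text
t: 3.15
ee_pos: [0.4234, -0.0417, 0.2606]
eef_rot: [-0.001, -0.245, 0.97, 0.0]
ft_force: [-0.4, -0.4, -0.0]
opening: 0.992
grip_force: 0.0
```

Request:
{"name": "jog_arm", "arguments": {
  "motion": [
    {"tx":0,"ty":-0.15,"tz":-0.15,"rx":0,"ry":0,"rz":0,"jaw":85},
    {"tx":0,"ty":-0.3,"tz":-0.3,"rx":0,"ry":0,"rz":0,"jaw":85},
    {"tx":0,"ty":-0.45,"tz":-0.45,"rx":0,"ry":0,"rz":0,"jaw":85},
    {"tx":0,"ty":-0.555,"tz":-0.6,"rx":0,"ry":0,"rz":0,"jaw":85},
    {"tx":0,"ty":-0.555,"tz":-0.6,"rx":0,"ry":0,"rz":0,"jaw":85},
    {"tx":0,"ty":-0.555,"tz":-0.6,"rx":0,"ry":0,"rz":0,"jaw":85},
    {"tx":0,"ty":-0.555,"tz":-0.6,"rx":0,"ry":0,"rz":0,"jaw":85},
    {"tx":0,"ty":-0.555,"tz":-0.6,"rx":0,"ry":0,"rz":0,"jaw":85}
  ]
}}

```text
t: 4.15
ee_pos: [0.4247, -0.1525, 0.1421]
eef_rot: [0.001, -0.245, 0.969, -0.0]
ft_force: [0.2, 0.5, 0.6]
opening: 0.995
grip_force: 0.0
```

Run:
```python
from h import *
import pickle
s=ctrl.observe(); print(s["q"],s["ee_pos"],s["eef_rot"])
c=info("wrist"); pickle.dump(c,open("w2.pkl","wb")); im=snap("wrist","w2")
a=np.radians(28.5); ux=np.array([np.cos(a),np.sin(a)]); uy=np.array([-ux[1],ux[0]])
J=np.array([.450,-.139]); P=lambda x,y,z:[*(J+x*ux+y*uy),z]
b=cv2.cvtColor(im,cv2.COLOR_RGB2BGR); b=cv2.resize(b,None,fx=1.5625,fy=1.5625,interpolation=cv2.INTER_CUBIC)
for pts,col in(([P(x,y,.01) for x,y in((-.07,-.03),(.07,-.03),(.07,.03),(-.07,.03))],(0,0,255)),([P(x,y,.028) for x,y in((-.05,-.012),(-.01,-.012),(-.01,.012),(-.05,.012))],(255,0,255))):
    q=((proj("wrist",pts,c)+.5)*1.5625-.5).round().astype(int); print(q.tolist()); cv2.polylines(b,[q.reshape(-1,1,2)],True,col,1)
cv2.imwrite("pics/w2o.png",b)
```

```text
[-3.44735207e-01  1.50298349e-01 -3.40102273e-01  1.07915567e+00
 -8.47464504e-06 -8.40491378e-01] [ 0.42473812 -0.15251508  0.1421009 ] [ 5.11928445e-04 -2.45347405e-01  9.69435024e-01 -3.49813934e-04]
[[345, 217], [352, 424], [440, 424], [446, 217]]
[[375, 256], [376, 323], [416, 323], [417, 256]]
```

View pics/w2o.png

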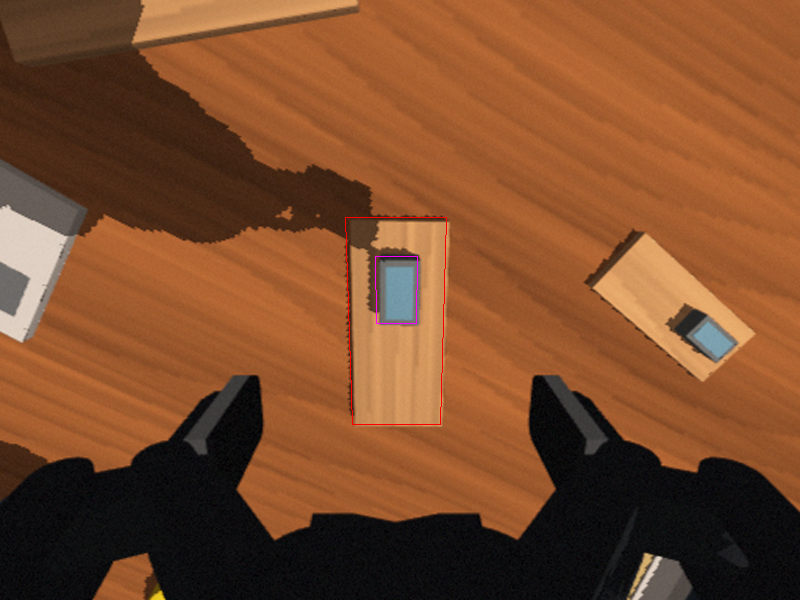

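The roof outline matches the overlay within about 1 mm (slab 345-446 × 217-424, skylight centred at (398,290)). Descending on the skylight and gripping it.

Request:
{"name": "jog_arm", "arguments": {
  "motion": [
    {"tx":0,"ty":0,"tz":-0.15,"rx":0,"ry":0,"rz":0,"jaw":60},
    {"tx":0,"ty":0,"tz":-0.3,"rx":0,"ry":0,"rz":0,"jaw":60},
    {"tx":0,"ty":0,"tz":-0.42,"rx":0,"ry":0,"rz":0,"jaw":50},
    {"tx":0,"ty":0,"tz":-0.52,"rx":0,"ry":0,"rz":0,"jaw":45},
    {"tx":0,"ty":0,"tz":-0.58,"rx":0,"ry":0,"rz":0,"jaw":45},
    {"tx":0,"ty":0,"tz":-0.62,"rx":0,"ry":0,"rz":0,"jaw":45},
    {"tx":0,"ty":0,"tz":-0.64,"rx":0,"ry":0,"rz":0,"jaw":45},
    {"tx":0,"ty":0,"tz":-0.64,"rx":0,"ry":0,"rz":0,"jaw":45}
  ],
  "newtons": 30
}}

```text
t: 5.2
ee_pos: [0.4244, -0.1529, 0.0135]
eef_rot: [0.0, -0.245, 0.97, -0.0]
ft_force: [-0.2, -0.2, 0.3]
opening: 0.531
grip_force: 0.0
```

Request:
{"name": "jog_arm", "arguments": {
  "motion": [
    {"tx":0,"ty":0,"tz":0,"rx":0,"ry":0,"rz":0,"jaw":30},
    {"tx":0,"ty":0,"tz":0,"rx":0,"ry":0,"rz":0,"jaw":15},
    {"tx":0,"ty":0,"tz":0,"rx":0,"ry":0,"rz":0,"jaw":10},
    {"tx":0,"ty":0,"tz":0,"rx":0,"ry":0,"rz":0,"jaw":10},
    {"tx":0,"ty":0,"tz":0,"rx":0,"ry":0,"rz":0,"jaw":10},
    {"tx":0,"ty":0,"tz":0,"rx":0,"ry":0,"rz":0,"jaw":10},
    {"tx":0,"ty":0,"tz":0,"rx":0,"ry":0,"rz":0,"jaw":10},
    {"tx":0,"ty":0,"tz":0,"rx":0,"ry":0,"rz":0,"jaw":10}
  ],
  "newtons": 30
}}

```text
t: 6.2
ee_pos: [0.4246, -0.153, 0.0138]
eef_rot: [0.0, -0.245, 0.97, -0.0]
ft_force: [-0.3, 0.1, 5.8]
opening: 0.271
grip_force: 30.1
```

Request:
{"name": "jog_arm", "arguments": {
  "motion": [
    {"tx":0,"ty":0,"tz":0.1,"rx":0,"ry":0,"rz":0,"jaw":10},
    {"tx":0,"ty":0,"tz":0.25,"rx":0,"ry":0,"rz":0,"jaw":10},
    {"tx":0,"ty":0,"tz":0.4,"rx":0,"ry":0,"rz":0,"jaw":10},
    {"tx":0,"ty":0.15,"tz":0.5,"rx":0,"ry":0,"rz":0,"jaw":10},
    {"tx":0.1,"ty":0.35,"tz":0.6,"rx":0,"ry":0,"rz":-0.01,"jaw":10},
    {"tx":0.15,"ty":0.55,"tz":0.64,"rx":0,"ry":0,"rz":-0.02,"jaw":10},
    {"tx":0.2,"ty":0.7,"tz":0.64,"rx":0,"ry":0,"rz":-0.03,"jaw":10},
    {"tx":0.25,"ty":0.8,"tz":0.64,"rx":0,"ry":0,"rz":-0.042,"jaw":10}
  ],
  "newtons": 30
}}

```text
t: 7.2
ee_pos: [0.4745, 0.0085, 0.1416]
eef_rot: [0.0, -0.115, 0.993, 0.0]
ft_force: [0.3, 0.1, -0.5]
opening: 0.273
grip_force: 29.7
```

Request:
{"name": "jog_arm", "arguments": {
  "motion": [
    {"tx":0.06,"ty":0.15,"tz":0,"rx":0,"ry":0,"rz":0,"jaw":10},
    {"tx":0.12,"ty":0.3,"tz":0,"rx":0,"ry":0,"rz":0,"jaw":10},
    {"tx":0.18,"ty":0.45,"tz":0,"rx":0,"ry":0,"rz":0,"jaw":10},
    {"tx":0.24,"ty":0.6,"tz":0,"rx":0,"ry":0,"rz":0,"jaw":10},
    {"tx":0.28,"ty":0.72,"tz":0,"rx":0,"ry":0,"rz":0,"jaw":10},
    {"tx":0.292,"ty":0.806,"tz":0,"rx":0,"ry":0,"rz":0,"jaw":10},
    {"tx":0.292,"ty":0.806,"tz":0,"rx":0,"ry":0,"rz":0,"jaw":10},
    {"tx":0.292,"ty":0.806,"tz":0,"rx":0,"ry":0,"rz":0,"jaw":10}
  ]
}}

```text
t: 8.2
ee_pos: [0.5323, 0.1677, 0.1413]
eef_rot: [-0.0, -0.115, 0.993, -0.0]
ft_force: [-1.8, 0.2, -0.9]
opening: 0.274
grip_force: 29.7
```

Run:
```python
from h import *
import pickle
s=ctrl.observe(); print(s["q"],s["ee_pos"],s["eef_rot"],s["opening"])
c=info("wrist"); im=snap("wrist","w3"); p=s["ee_pos"]
a=np.radians(13.4); ux=np.array([np.cos(a),np.sin(a)]); uy=np.array([-ux[1],ux[0]])
J=np.array([.561,.175]); P=lambda x,y,z:[*(J+x*ux+y*uy),z]
b=cv2.cvtColor(im,cv2.COLOR_RGB2BGR); b=cv2.resize(b,None,fx=1.5625,fy=1.5625,interpolation=cv2.INTER_CUBIC)
zr=p[2]-.0138+.010
for pts,col in(([P(x,y,zr) for x,y in((-.07,-.03),(.07,-.03),(.07,.03),(-.07,.03))],(0,0,255)),([P(x,y,.015) for x,y in((-.11,-.07),(.24,-.07),(.24,.07),(-.11,.07))],(255,0,255))):
    q=((proj("wrist",pts,c)+.5)*1.5625-.5).round().astype(int); print(q.tolist()); cv2.polylines(b,[q.reshape(-1,1,2)],True,col,1)
cv2.imwrite("pics/w3o.png",b)
```

```text
[ 3.05349846e-01  3.63395676e-01 -6.03010374e-02  1.14743698e+00
 -2.11470435e-04  7.46512239e-02] [0.53234487 0.16772927 0.14131521] [-1.45679363e-04 -1.15093700e-01  9.93354620e-01 -1.35689995e-04] 0.2737752311066765
[[306, 266], [326, 597], [470, 596], [489, 265]]
[[271, 148], [307, 622], [488, 622], [522, 148]]
```

View pics/w3o.png

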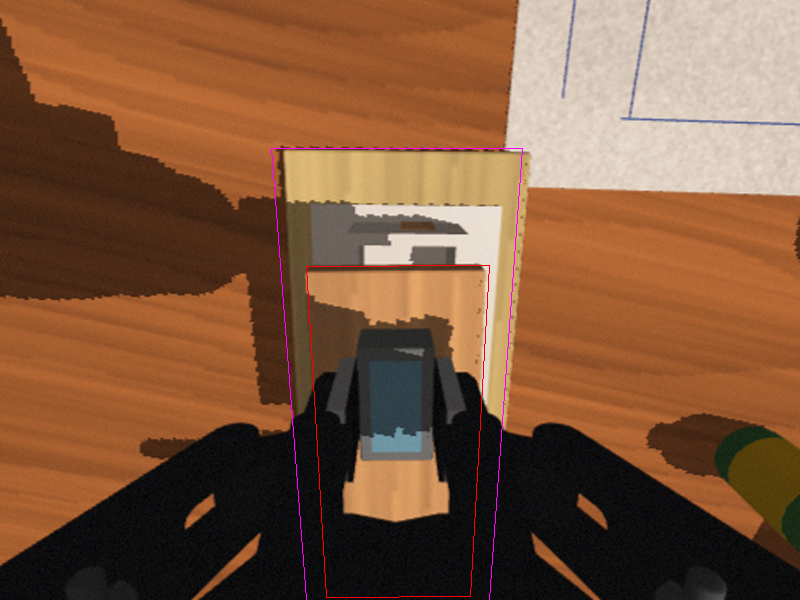

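The board edges sit about 8 px right of the overlay (≈4 mm towards jig +y), while the roof is close to it. I'll lower further and compare roof and board in one image.

Request:
{"name": "jog_arm", "arguments": {
  "motion": [
    {"tx":0,"ty":0,"tz":-0.08,"rx":0,"ry":0,"rz":0,"jaw":10},
    {"tx":0,"ty":0,"tz":-0.16,"rx":0,"ry":0,"rz":0,"jaw":10},
    {"tx":0,"ty":0,"tz":-0.22,"rx":0,"ry":0,"rz":0,"jaw":10},
    {"tx":0,"ty":0,"tz":-0.25,"rx":0,"ry":0,"rz":0,"jaw":10},
    {"tx":0,"ty":0,"tz":-0.25,"rx":0,"ry":0,"rz":0,"jaw":10},
    {"tx":0,"ty":0,"tz":-0.25,"rx":0,"ry":0,"rz":0,"jaw":10},
    {"tx":0,"ty":0,"tz":-0.25,"rx":0,"ry":0,"rz":0,"jaw":10},
    {"tx":0,"ty":0,"tz":-0.25,"rx":0,"ry":0,"rz":0,"jaw":10}
  ]
}}

```text
t: 9.25
ee_pos: [0.5328, 0.1684, 0.0916]
eef_rot: [0.0, -0.115, 0.993, 0.0]
ft_force: [-0.3, 0.1, -1.1]
opening: 0.27
grip_force: 29.7
```

Run:
```python
from h import *
import pickle
s=ctrl.observe(); print(s["ee_pos"],s["eef_rot"],s["ft_force"])
c=info("wrist"); pickle.dump((c,s["ee_pos"],s["eef_rot"]),open("w4.pkl","wb")); im=snap("wrist","w4"); snap("scene","s4"); snap("top","t4")
b=cv2.cvtColor(im,cv2.COLOR_RGB2BGR)[60:210,155:355]; b=cv2.resize(b,None,fx=4,fy=4,interpolation=cv2.INTER_CUBIC)
cv2.imwrite("pics/w4c.png",b)
```

```text
[0.53276111 0.1683962  0.09155061] [ 1.94126192e-04 -1.15256885e-01  9.93335699e-01  3.57071218e-05] [-0.25135205  0.09928857 -1.10463192]
```

View pics/w4c.png

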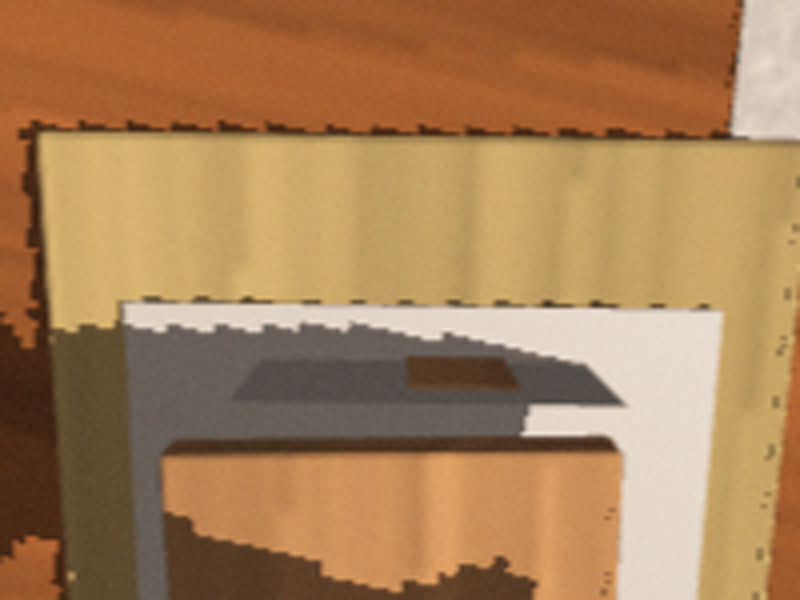

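Run:
```python
from h import *
import pickle
c,p,q=pickle.load(open("w4.pkl","rb"))
f=lambda x:(np.array(x,float)+.5)/4-.5+[155,60]
a=np.radians(13.4); M=np.array([[np.cos(a),np.sin(a)],[-np.sin(a),np.cos(a)]]); J=np.array([.561,.175])
zr=p[2]-.0138
for n,pts,z in(("board",[(38,132),(803,141)],.015),("boardL",[(67,590)],.015),("house0",[(265,358),(585,360)],.015),("houseTop",[(235,402),(625,404)],.060),("roofTop",[(162,453),(621,453),(167,595),(616,595)],zr+.01),("roofBot",[(165,438),(612,438)],zr)):
    w=ray("wrist",[f(x) for x in pts],z,c)[:,:2]; l=(w-J)@M.T*1000
    print(n,l.round(1).tolist(),"ang",np.degrees(np.arctan2(l[1,0]-l[0,0],l[1,1]-l[0,1])).round(2) if len(l)>1 else "")
```

```text
board [[-109.5, -63.1], [-107.6, 72.9]] ang 0.79
boardL [[-23.2, -65.0]] ang 
house0 [[-69.2, -24.1], [-68.7, 35.8]] ang 0.52
houseTop [[-69.3, -23.9], [-68.9, 34.8]] ang 0.46
roofTop [[-67.9, -29.7], [-67.8, 29.1], [-48.6, -30.2], [-48.4, 29.4]] ang 0.16
roofBot [[-67.7, -31.2], [-67.5, 29.7]] ang 0.16
```

Request:
{"name": "jog_arm", "arguments": {
  "motion": [
    {"tx":-0.0125,"ty":0.025,"tz":0,"rx":0,"ry":0,"rz":-0.0014,"jaw":10},
    {"tx":-0.0125,"ty":0.025,"tz":-0.03,"rx":0,"ry":0,"rz":-0.0014,"jaw":10},
    {"tx":-0.0125,"ty":0.025,"tz":-0.05,"rx":0,"ry":0,"rz":-0.0014,"jaw":10},
    {"tx":-0.0125,"ty":0.025,"tz":-0.065,"rx":0,"ry":0,"rz":-0.0014,"jaw":10},
    {"tx":-0.0125,"ty":0.025,"tz":-0.075,"rx":0,"ry":0,"rz":-0.0014,"jaw":10},
    {"tx":-0.0125,"ty":0.025,"tz":-0.08,"rx":0,"ry":0,"rz":-0.0014,"jaw":10},
    {"tx":-0.0125,"ty":0.025,"tz":-0.084,"rx":0,"ry":0,"rz":-0.0014,"jaw":10},
    {"tx":-0.0125,"ty":0.025,"tz":-0.084,"rx":0,"ry":0,"rz":-0.0014,"jaw":10}
  ]
}}

```text
t: 10.4
ee_pos: [0.5301, 0.1733, 0.0745]
eef_rot: [0.0, -0.111, 0.994, -0.0]
ft_force: [-0.6, 0.1, -1.8]
opening: 0.267
grip_force: 29.7
```

Request:
{"name": "jog_arm", "arguments": {
  "motion": [
    {"tx":0,"ty":0,"tz":-0.002,"rx":0,"ry":0,"rz":0,"jaw":10},
    {"tx":0,"ty":0,"tz":-0.004,"rx":0,"ry":0,"rz":0,"jaw":10},
    {"tx":0,"ty":0,"tz":-0.004,"rx":0,"ry":0,"rz":0,"jaw":10},
    {"tx":0,"ty":0,"tz":-0.004,"rx":0,"ry":0,"rz":0,"jaw":10},
    {"tx":0,"ty":0,"tz":-0.004,"rx":0,"ry":0,"rz":0,"jaw":10},
    {"tx":0,"ty":0,"tz":-0.004,"rx":0,"ry":0,"rz":0,"jaw":10},
    {"tx":0,"ty":0,"tz":-0.004,"rx":0,"ry":0,"rz":0,"jaw":10},
    {"tx":0,"ty":0,"tz":-0.004,"rx":0,"ry":0,"rz":0,"jaw":10}
  ]
}}

```text
t: 11.4
ee_pos: [0.5302, 0.1733, 0.0739]
eef_rot: [0.0, -0.111, 0.994, 0.0]
ft_force: [-1.8, 0.1, 5.1]
opening: 0.269
grip_force: 30.4
```

Contact at 5 N. Releasing and backing off.

Request:
{"name": "jog_arm", "arguments": {
  "motion": [
    {"tx":0,"ty":0,"tz":0,"rx":0,"ry":0,"rz":0,"jaw":30},
    {"tx":0,"ty":0,"tz":0,"rx":0,"ry":0,"rz":0,"jaw":40},
    {"tx":0,"ty":0,"tz":0,"rx":0,"ry":0,"rz":0,"jaw":50},
    {"tx":0,"ty":0,"tz":0,"rx":0,"ry":0,"rz":0,"jaw":50},
    {"tx":0,"ty":0,"tz":0.1,"rx":0,"ry":0,"rz":0,"jaw":50},
    {"tx":0,"ty":0,"tz":0.25,"rx":0,"ry":0,"rz":0,"jaw":50},
    {"tx":-0.1,"ty":0,"tz":0.5,"rx":0,"ry":0,"rz":0,"jaw":50},
    {"tx":-0.25,"ty":-0.05,"tz":0.75,"rx":0,"ry":0,"rz":0,"jaw":50}
  ]
}}

```text
t: 12.4
ee_pos: [0.4796, 0.1634, 0.2249]
eef_rot: [-0.0, -0.111, 0.994, 0.0]
ft_force: [0.5, 0.4, 0.1]
opening: 0.588
grip_force: 0.0
```

Request:
{"name": "jog_arm", "arguments": {
  "motion": [
    {"tx":-0.1,"ty":0,"tz":0.1,"rx":0,"ry":0,"rz":0,"jaw":85},
    {"tx":-0.15,"ty":-0.03,"tz":0.25,"rx":0,"ry":0,"rz":0,"jaw":85},
    {"tx":-0.15,"ty":-0.03,"tz":0.4,"rx":0,"ry":0,"rz":0,"jaw":85},
    {"tx":-0.15,"ty":-0.03,"tz":0.5,"rx":0,"ry":0,"rz":0,"jaw":85},
    {"tx":-0.15,"ty":-0.03,"tz":0.5,"rx":0,"ry":0,"rz":0,"jaw":85},
    {"tx":-0.15,"ty":-0.03,"tz":0.5,"rx":0,"ry":0,"rz":0,"jaw":85},
    {"tx":-0.15,"ty":-0.03,"tz":0.5,"rx":0,"ry":0,"rz":0,"jaw":85},
    {"tx":-0.15,"ty":-0.03,"tz":0.5,"rx":0,"ry":0,"rz":0,"jaw":85}
  ]
}}

```text
t: 13.4
ee_pos: [0.4499, 0.1573, 0.3232]
eef_rot: [-0.0, -0.111, 0.994, -0.0]
ft_force: [0.7, 0.6, -0.5]
opening: 0.993
grip_force: 0.0
```

Run:
```python
from h import *
import pickle
s=ctrl.observe(); print(s["ee_pos"],s["eef_rot"],s["ft_force"])
c=info("wrist"); pickle.dump((c,s["ee_pos"],s["eef_rot"]),open("w5.pkl","wb")); im=snap("wrist","w5"); snap("scene","s5"); snap("top","t5")
o=proj("wrist",[.561,.175,.06],c)[0]; print(o); x0=int(np.clip(o[0]-100,0,312)); y0=int(np.clip(o[1]-100,0,234)); print(x0,y0)
cv2.imwrite("pics/w5c.png",cv2.resize(cv2.cvtColor(im,cv2.COLOR_RGB2BGR)[y0:y0+150,x0:x0+200],None,fx=4,fy=4,interpolation=cv2.INTER_CUBIC))
```

```text
[0.44993719 0.15725615 0.32319892] [-4.05884932e-04 -1.10870069e-01  9.93834822e-01 -1.01200937e-04] [ 0.71868767  0.60708119 -0.45047407]
[248.37051017 231.74440304]
148 131
```

View pics/w5c.png

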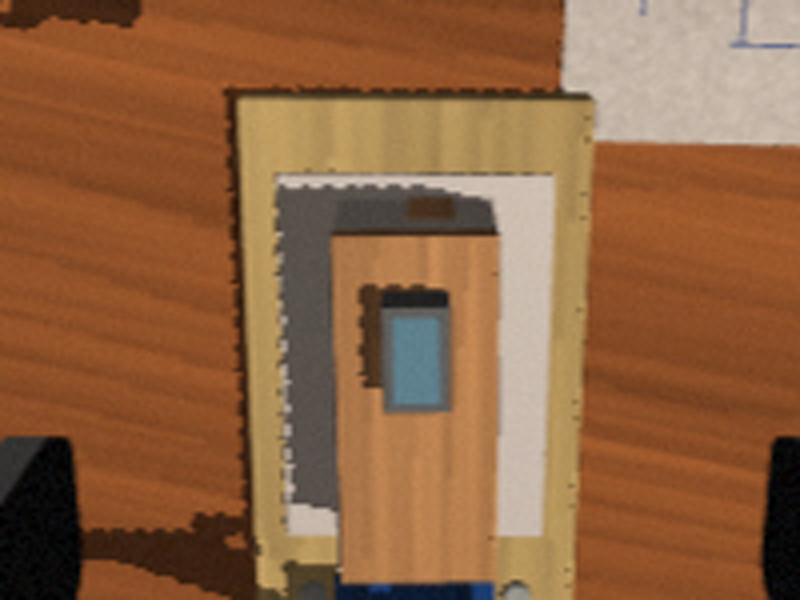

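The roof sits flush: its near edge at crop (331–498, 235) coincides with the wall-top edge, and the skylight is at the far-from-tower end. Next I'll refine the jig pose for the handle.

Run:
```python
from h import *
import pickle
c,p,q=pickle.load(open("w5.pkl","rb"))
f=lambda x:(np.array(x,float)+.5)/4-.5+[148,131]
W=lambda pts,z:ray("wrist",[f(x) for x in pts],z,c)[:,:2]
b=W([(238,97),(593,97)],.015); e=W([(257,580),(575,590)],.015); r=W([(331,235),(498,235),(341,583),(497,583)],.07)
print("board",b.round(4).tolist(),e.round(4).tolist())
print("roof",r.round(4).tolist(),r.mean(0))
for A,B in((r[0],r[2]),(r[1],r[3]),(b[0],e[0]),(b[1],e[1])): print("ang",np.degrees(np.arctan2(*(B-A)[::-1])))
print(np.linalg.norm(r[2]-r[0]),np.linalg.norm(r[1]-r[0]))
# handle & lever from top
a=np.radians(12.7); u=np.array([np.cos(a),np.sin(a)])
for J in [r.mean(0)]:
    print("hinge",J+.125*u,"handle up",J+.122*u,"level",J-.085*u)
im=cv2.imread("pics/t5.png").astype(int)
m=((im[...,2]>150)&(im[...,1]<70)&(im[...,0]<70)); m[:, :170]=0; m[:,215:]=0; m[:115]=0;m[160:]=0
ys,xs=np.nonzero(m); print(len(xs),xs.min(),xs.max(),ray("top",[[xs.mean(),ys.mean()]],.289), ray("top",[[xs[xs<xs.min()+3].mean(),ys[xs<xs.min()+3].mean()],[xs[xs>xs.max()-3].mean(),ys[xs>xs.max()-3].mean()]],.295))
```

```text
board [[0.4686, 0.0884], [0.4383, 0.2226]] [[0.6773, 0.1344], [0.6514, 0.272]]
roof [[0.4987, 0.1354], [0.4857, 0.1928], [0.6351, 0.167], [0.6218, 0.2258]] [0.56030417 0.18024364]
ang 13.063034086509088
ang 13.647802940574607
ang 12.427852572822966
ang 13.049316202157247
0.14000957844952436 0.05882196406246482
hinge [0.68224598 0.20772441] handle up [0.67931938 0.20706487] level [0.47738373 0.16155671]
84 178 203 [[0.68167138 0.20252685 0.289     ]] [[0.67241343 0.24354079 0.295     ]
 [0.6888673  0.16471678 0.295     ]]
```

The jig sits at (0.560, 0.180), about 13.1°. Plan: pinch the bar at jig y = -28 mm, coming in from the -y side at bar height with the fingers straddling it along jig x, then follow the arc.

Request:
{"name": "jog_arm", "arguments": {
  "motion": [
    {"tx":0.1,"ty":-0.1,"tz":0,"rx":0,"ry":0,"rz":0.028,"jaw":50},
    {"tx":0.2,"ty":-0.2,"tz":0,"rx":0,"ry":0,"rz":0.056,"jaw":50},
    {"tx":0.3,"ty":-0.3,"tz":-0.05,"rx":0,"ry":0,"rz":0.084,"jaw":50},
    {"tx":0.4,"ty":-0.4,"tz":-0.1,"rx":0,"ry":0,"rz":0.112,"jaw":50},
    {"tx":0.5,"ty":-0.48,"tz":-0.15,"rx":0,"ry":0,"rz":0.14,"jaw":50},
    {"tx":0.6,"ty":-0.48,"tz":-0.2,"rx":0,"ry":0,"rz":0.168,"jaw":50},
    {"tx":0.7,"ty":-0.48,"tz":-0.24,"rx":0,"ry":0,"rz":0.196,"jaw":50},
    {"tx":0.75,"ty":-0.48,"tz":-0.24,"rx":0,"ry":0,"rz":0.224,"jaw":50}
  ]
}}

```text
t: 14.55
ee_pos: [0.6006, 0.0612, 0.2745]
eef_rot: [0.001, 0.729, -0.684, -0.0]
ft_force: [-0.1, 0.5, 0.5]
opening: 0.588
grip_force: 0.0
```

Request:
{"name": "jog_arm", "arguments": {
  "motion": [
    {"tx":0.1,"ty":0.05,"tz":0,"rx":0,"ry":0,"rz":0.014,"jaw":45},
    {"tx":0.2,"ty":0.1,"tz":0,"rx":0,"ry":0,"rz":0.027,"jaw":45},
    {"tx":0.3,"ty":0.15,"tz":0,"rx":0,"ry":0,"rz":0.027,"jaw":45},
    {"tx":0.4,"ty":0.2,"tz":0,"rx":0,"ry":0,"rz":0.027,"jaw":45},
    {"tx":0.48,"ty":0.2,"tz":0,"rx":0,"ry":0,"rz":0.027,"jaw":45},
    {"tx":0.52,"ty":0.2,"tz":0,"rx":0,"ry":0,"rz":0.027,"jaw":45},
    {"tx":0.525,"ty":0.2,"tz":0,"rx":0,"ry":0,"rz":0.027,"jaw":45},
    {"tx":0.525,"ty":0.2,"tz":0,"rx":0,"ry":0,"rz":0.027,"jaw":45}
  ]
}}

```text
t: 15.55
ee_pos: [0.705, 0.1013, 0.2756]
eef_rot: [0.0, 0.783, -0.622, -0.0]
ft_force: [-0.7, 0.0, -0.4]
opening: 0.525
grip_force: 0.0
```

Run:
```python
from h import *
s=ctrl.observe(); print(s["q"],s["ee_pos"],s["eef_rot"],s["ft_force"],s["t"])
im=snap("wrist","w6")
```

```text
[ 1.42753824e-01  7.71292368e-01  9.60215801e-01  1.75987821e+00
 -4.61926914e-06 -1.65650973e+00] [0.70499282 0.10132821 0.27559163] [ 5.91814022e-05  7.83097963e-01 -6.21898363e-01 -5.27213997e-05] [-0.69964708  0.04807342 -0.39031087] 15.55
```

View pics/w6.png

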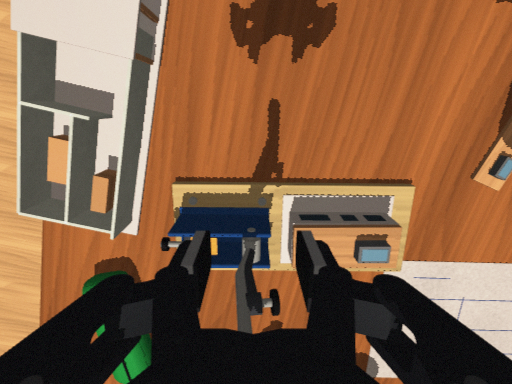

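The tower, lever and roof are visible; the lever stem at (248,290) lies between the fingers. Sliding in over the bar and pinching.

Request:
{"name": "jog_arm", "arguments": {
  "motion": [
    {"tx":-0.02,"ty":0.08,"tz":0,"rx":0,"ry":0,"rz":0,"jaw":45},
    {"tx":-0.04,"ty":0.17,"tz":0,"rx":0,"ry":0,"rz":0,"jaw":45},
    {"tx":-0.06,"ty":0.26,"tz":0,"rx":0,"ry":0,"rz":0,"jaw":45},
    {"tx":-0.08,"ty":0.34,"tz":0,"rx":0,"ry":0,"rz":0,"jaw":45},
    {"tx":-0.094,"ty":0.394,"tz":0,"rx":0,"ry":0,"rz":0,"jaw":45},
    {"tx":-0.094,"ty":0.394,"tz":0,"rx":0,"ry":0,"rz":0,"jaw":45},
    {"tx":-0.094,"ty":0.394,"tz":0,"rx":0,"ry":0,"rz":0,"jaw":45},
    {"tx":-0.094,"ty":0.394,"tz":0,"rx":0,"ry":0,"rz":0,"jaw":45}
  ]
}}

```text
t: 16.6
ee_pos: [0.6865, 0.1795, 0.2757]
eef_rot: [0.0, 0.783, -0.622, 0.0]
ft_force: [0.2, -0.1, -0.6]
opening: 0.524
grip_force: 0.0
```

Request:
{"name": "jog_arm", "arguments": {
  "motion": [
    {"tx":0,"ty":0,"tz":0,"rx":0,"ry":0,"rz":0,"jaw":30},
    {"tx":0,"ty":0,"tz":0,"rx":0,"ry":0,"rz":0,"jaw":20},
    {"tx":0,"ty":0,"tz":0,"rx":0,"ry":0,"rz":0,"jaw":8},
    {"tx":0,"ty":0,"tz":0,"rx":0,"ry":0,"rz":0,"jaw":8},
    {"tx":0,"ty":0,"tz":0,"rx":0,"ry":0,"rz":0,"jaw":8},
    {"tx":0,"ty":0,"tz":0,"rx":0,"ry":0,"rz":0,"jaw":8},
    {"tx":0,"ty":0,"tz":0,"rx":0,"ry":0,"rz":0,"jaw":8},
    {"tx":0,"ty":0,"tz":0,"rx":0,"ry":0,"rz":0,"jaw":8}
  ],
  "newtons": 40
}}

```text
t: 17.6
ee_pos: [0.6864, 0.18, 0.2758]
eef_rot: [-0.0, 0.783, -0.622, 0.0]
ft_force: [1.4, -2.2, 3.9]
opening: 0.168
grip_force: 39.1
```

Run:
```python
from h import *
s=ctrl.observe(); p=s["ee_pos"]; print(p,s["ft_force"],s["opening"])
# arc: jig-frame shifts from the present pose to lever angle th
a=np.radians(13.1); u=np.array([np.cos(a),np.sin(a)])
L=np.hypot(.21,.045); P=lambda th:(lambda al:np.array([.125-L*np.cos(al),.074+L*np.sin(al)]))(np.arctan2(45,210)+1.35-th)
for th in np.r_[0:1.0:.1,1.0:1.46:.025]:
    d=P(th)-P(0); print(round(th,3),"jog tx,ty,tz", (np.r_[d[0]*u,d[1]]/.2).round(4))
```

```text
[0.68638987 0.18003455 0.27581933] [ 1.35325118 -2.1949754   3.88215973] 0.16751528336498397
0.0 jog tx,ty,tz [0. 0. 0.]
0.1 jog tx,ty,tz [-0.1044 -0.0243 -0.0064]
0.2 jog tx,ty,tz [-0.2076 -0.0483 -0.0235]
0.3 jog tx,ty,tz [-0.3086 -0.0718 -0.051 ]
0.4 jog tx,ty,tz [-0.4065 -0.0946 -0.0888]
0.5 jog tx,ty,tz [-0.5002 -0.1164 -0.1364]
0.6 jog tx,ty,tz [-0.5888 -0.137  -0.1934]
0.7 jog tx,ty,tz [-0.6714 -0.1562 -0.2592]
0.8 jog tx,ty,tz [-0.7472 -0.1739 -0.3331]
0.9 jog tx,ty,tz [-0.8154 -0.1897 -0.4145]
1.0 jog tx,ty,tz [-0.8754 -0.2037 -0.5024]
1.025 jog tx,ty,tz [-0.889  -0.2069 -0.5253]
1.05 jog tx,ty,tz [-0.9021 -0.2099 -0.5485]
1.075 jog tx,ty,tz [-0.9146 -0.2128 -0.5721]
1.1 jog tx,ty,tz [-0.9265 -0.2156 -0.596 ]
1.125 jog tx,ty,tz [-0.9379 -0.2182 -0.6202]
1.15 jog tx,ty,tz [-0.9486 -0.2207 -0.6447]
1.175 jog tx,ty,tz [-0.9588 -0.2231 -0.6694]
1.2 jog tx,ty,tz [-0.9683 -0.2253 -0.6944]
1.225 jog tx,ty,tz [-0.9772 -0.2274 -0.7196]
1.25 jog tx,ty,tz [-0.9855 -0.2293 -0.7451]
1.275 jog tx,ty,tz [-0.9932 -0.2311 -0.7707]
1.3 jog tx,ty,tz [-1.0003 -0.2328 -0.7966]
1.325 jog tx,ty,tz [-1.0067 -0.2343 -0.8226]
1.35 jog tx,ty,tz [-1.0125 -0.2356 -0.8488]
1.375 jog tx,ty,tz [-1.0177 -0.2368 -0.8751]
1.4 jog tx,ty,tz [-1.0222 -0.2379 -0.9015]
1.425 jog tx,ty,tz [-1.0261 -0.2388 -0.9281]
1.45 jog tx,ty,tz [-1.0293 -0.2395 -0.9547]
```

Bar gripped (14 mm reading). Following the arc to 0.8 rad.

Request:
{"name": "jog_arm", "arguments": {
  "motion": [
    {"tx":-0.104,"ty":-0.024,"tz":-0.006,"rx":0,"ry":0,"rz":0,"jaw":8},
    {"tx":-0.208,"ty":-0.048,"tz":-0.023,"rx":0,"ry":0,"rz":0,"jaw":8},
    {"tx":-0.309,"ty":-0.072,"tz":-0.051,"rx":0,"ry":0,"rz":0,"jaw":8},
    {"tx":-0.406,"ty":-0.095,"tz":-0.089,"rx":0,"ry":0,"rz":0,"jaw":8},
    {"tx":-0.5,"ty":-0.116,"tz":-0.136,"rx":0,"ry":0,"rz":0,"jaw":8},
    {"tx":-0.589,"ty":-0.137,"tz":-0.193,"rx":0,"ry":0,"rz":0,"jaw":8},
    {"tx":-0.671,"ty":-0.156,"tz":-0.259,"rx":0,"ry":0,"rz":0,"jaw":8},
    {"tx":-0.747,"ty":-0.174,"tz":-0.333,"rx":0,"ry":0,"rz":0,"jaw":8}
  ],
  "newtons": 40
}}

```text
t: 18.6
ee_pos: [0.5369, 0.1465, 0.209]
eef_rot: [-0.001, 0.783, -0.622, -0.0]
ft_force: [10.0, 10.1, -5.2]
opening: 0.169
grip_force: 39.4
```

Request:
{"name": "jog_arm", "arguments": {
  "motion": [
    {"tx":-0.034,"ty":-0.008,"tz":-0.04,"rx":0,"ry":0,"rz":0,"jaw":8},
    {"tx":-0.068,"ty":-0.016,"tz":-0.081,"rx":0,"ry":0,"rz":0,"jaw":8},
    {"tx":-0.1,"ty":-0.023,"tz":-0.125,"rx":0,"ry":0,"rz":0,"jaw":8},
    {"tx":-0.128,"ty":-0.03,"tz":-0.169,"rx":0,"ry":0,"rz":0,"jaw":8},
    {"tx":-0.142,"ty":-0.033,"tz":-0.192,"rx":0,"ry":0,"rz":0,"jaw":8},
    {"tx":-0.155,"ty":-0.036,"tz":-0.215,"rx":0,"ry":0,"rz":0,"jaw":8},
    {"tx":-0.155,"ty":-0.036,"tz":-0.215,"rx":0,"ry":0,"rz":0,"jaw":8},
    {"tx":-0.155,"ty":-0.036,"tz":-0.215,"rx":0,"ry":0,"rz":0,"jaw":8}
  ]
}}

```text
t: 19.6
ee_pos: [0.5065, 0.1397, 0.1665]
eef_rot: [-0.002, 0.783, -0.622, -0.0]
ft_force: [4.7, 9.1, 0.8]
opening: 0.171
grip_force: 39.9
```

Run:
```python
from h import *
s=ctrl.observe(); p=s["ee_pos"]; print(p,s["ft_force"],s["opening"])
d=p-np.array([.6864,.1800,.2758]); print(d/.2)
```

```text
[0.5065095  0.13967977 0.16648866] [4.67783916 9.05845292 0.8328559 ] 0.17090000195040927
[-0.8994525  -0.20160116 -0.54655671]
```

Request:
{"name": "jog_arm", "arguments": {
  "motion": [
    {"tx":-0.01,"ty":0.004,"tz":-0.024,"rx":0,"ry":0,"rz":0,"jaw":8},
    {"tx":-0.02,"ty":0.002,"tz":-0.048,"rx":0,"ry":0,"rz":0,"jaw":8},
    {"tx":-0.03,"ty":0,"tz":-0.072,"rx":0,"ry":0,"rz":0,"jaw":8},
    {"tx":-0.041,"ty":-0.003,"tz":-0.096,"rx":0,"ry":0,"rz":0,"jaw":8},
    {"tx":-0.049,"ty":-0.005,"tz":-0.117,"rx":0,"ry":0,"rz":0,"jaw":8},
    {"tx":-0.057,"ty":-0.007,"tz":-0.136,"rx":0,"ry":0,"rz":0,"jaw":8},
    {"tx":-0.057,"ty":-0.007,"tz":-0.136,"rx":0,"ry":0,"rz":0,"jaw":8},
    {"tx":-0.057,"ty":-0.007,"tz":-0.136,"rx":0,"ry":0,"rz":0,"jaw":8}
  ]
}}

```text
t: 20.6
ee_pos: [0.4941, 0.1372, 0.1393]
eef_rot: [-0.0, 0.783, -0.622, -0.0]
ft_force: [-3.4, 1.0, 10.2]
opening: 0.172
grip_force: 40.8
```

```bash
cat > lev.py <<'E'
from h import *
s=ctrl.observe(); p=s["ee_pos"]; F=s["ft_force"]; d=p-np.array([.6864,.1800,.2758])
a=np.radians(13.1); u=np.array([np.cos(a),np.sin(a)]); v=np.array([-u[1],u[0]]); L=np.hypot(.21,.045); a0=np.arctan2(45,210)+1.35
X=d[:2]@u-L*np.cos(a0); Z=d[2]+L*np.sin(a0); al=np.arctan2(Z,-X)
print("t",s["t"],"theta",a0-al,"radius err mm",1e3*(np.hypot(X,Z)-L),"lat mm",1e3*d[:2]@v)
fu=F[:2]@u; print("F tang(up+)",fu*np.sin(al)+F[2]*np.cos(al),"radial",-fu*np.cos(al)+F[2]*np.sin(al),"lat",F[:2]@v,"Fz",F[2],"grip",s["grip_force"])
E
python3 lev.py
```

```text
t 20.6 theta 1.1866568066580925 radius err mm -0.8817349439819155 lat mm 1.8709306083801707
F tang(up+) 8.307453269765379 radial 6.638075523365167 lat 1.7175841261255955 Fz 10.159725764392407 grip 40.751994252204895
```

Force is ~8–10 N at about 1.19 rad, as expected. Now small steps, watching for the snap.

Request:
{"name": "jog_arm", "arguments": {
  "motion": [
    {"tx":-0.004,"ty":-0.001,"tz":-0.008,"rx":0,"ry":0,"rz":0,"jaw":8},
    {"tx":-0.008,"ty":-0.002,"tz":-0.016,"rx":0,"ry":0,"rz":0,"jaw":8},
    {"tx":-0.012,"ty":-0.002,"tz":-0.025,"rx":0,"ry":0,"rz":0,"jaw":8},
    {"tx":-0.012,"ty":-0.002,"tz":-0.025,"rx":0,"ry":0,"rz":0,"jaw":8},
    {"tx":-0.012,"ty":-0.002,"tz":-0.025,"rx":0,"ry":0,"rz":0,"jaw":8},
    {"tx":-0.012,"ty":-0.002,"tz":-0.025,"rx":0,"ry":0,"rz":0,"jaw":8},
    {"tx":-0.012,"ty":-0.002,"tz":-0.025,"rx":0,"ry":0,"rz":0,"jaw":8},
    {"tx":-0.012,"ty":-0.002,"tz":-0.025,"rx":0,"ry":0,"rz":0,"jaw":8}
  ]
}}

```text
t: 21.6
ee_pos: [0.4923, 0.1368, 0.1345]
eef_rot: [-0.001, 0.783, -0.622, -0.0]
ft_force: [0.1, 0.9, 9.3]
opening: 0.174
grip_force: 40.7
```

```bash
python3 lev.py
```

```text
t 21.6 theta 1.2107496802315714 radius err mm -0.8171774498175743 lat mm 1.9256826054204481
F tang(up+) 8.800764192079239 radial 2.922739223181845 lat 0.905666932036167 Fz 9.269304508638147 grip 40.728719830513
```

Request:
{"name": "jog_arm", "arguments": {
  "motion": [
    {"tx":-0.003,"ty":-0.001,"tz":-0.008,"rx":0,"ry":0,"rz":0,"jaw":8},
    {"tx":-0.006,"ty":-0.002,"tz":-0.016,"rx":0,"ry":0,"rz":0,"jaw":8},
    {"tx":-0.009,"ty":-0.002,"tz":-0.025,"rx":0,"ry":0,"rz":0,"jaw":8},
    {"tx":-0.009,"ty":-0.002,"tz":-0.025,"rx":0,"ry":0,"rz":0,"jaw":8},
    {"tx":-0.009,"ty":-0.002,"tz":-0.025,"rx":0,"ry":0,"rz":0,"jaw":8},
    {"tx":-0.009,"ty":-0.002,"tz":-0.025,"rx":0,"ry":0,"rz":0,"jaw":8},
    {"tx":-0.009,"ty":-0.002,"tz":-0.025,"rx":0,"ry":0,"rz":0,"jaw":8},
    {"tx":-0.009,"ty":-0.002,"tz":-0.025,"rx":0,"ry":0,"rz":0,"jaw":8}
  ]
}}

```text
t: 22.6
ee_pos: [0.4905, 0.1364, 0.1295]
eef_rot: [-0.001, 0.783, -0.622, 0.0]
ft_force: [0.1, 1.9, 8.2]
opening: 0.168
grip_force: 40.7
```

```bash
python3 lev.py
```

```text
t 22.6 theta 1.2354358765473006 radius err mm -0.7853577669904577 lat mm 1.9529163394747044
F tang(up+) 7.913390784473825 radial 2.1523175887759023 lat 1.7970711865537585 Fz 8.186062379017718 grip 40.73953449726105
```

Request:
{"name": "jog_arm", "arguments": {
  "motion": [
    {"tx":-0.003,"ty":-0.001,"tz":-0.008,"rx":0,"ry":0,"rz":0,"jaw":8},
    {"tx":-0.006,"ty":-0.002,"tz":-0.016,"rx":0,"ry":0,"rz":0,"jaw":8},
    {"tx":-0.008,"ty":-0.002,"tz":-0.025,"rx":0,"ry":0,"rz":0,"jaw":8},
    {"tx":-0.008,"ty":-0.002,"tz":-0.025,"rx":0,"ry":0,"rz":0,"jaw":8},
    {"tx":-0.008,"ty":-0.002,"tz":-0.025,"rx":0,"ry":0,"rz":0,"jaw":8},
    {"tx":-0.008,"ty":-0.002,"tz":-0.025,"rx":0,"ry":0,"rz":0,"jaw":8},
    {"tx":-0.008,"ty":-0.002,"tz":-0.025,"rx":0,"ry":0,"rz":0,"jaw":8},
    {"tx":-0.008,"ty":-0.002,"tz":-0.025,"rx":0,"ry":0,"rz":0,"jaw":8}
  ]
}}

```text
t: 23.6
ee_pos: [0.489, 0.1361, 0.1245]
eef_rot: [-0.001, 0.783, -0.622, 0.0]
ft_force: [-0.8, 1.2, 8.5]
opening: 0.169
grip_force: 40.8
```

```bash
python3 lev.py
```

```text
t 23.6 theta 1.2599113626692278 radius err mm -0.7998900186171054 lat mm 1.9590102648345677
F tang(up+) 7.944888475430346 radial 3.032139341385746 lat 1.3576852252966707 Fz 8.486743090154551 grip 40.750651359558105
```

Request:
{"name": "jog_arm", "arguments": {
  "motion": [
    {"tx":-0.003,"ty":-0.001,"tz":-0.008,"rx":0,"ry":0,"rz":0,"jaw":8},
    {"tx":-0.006,"ty":-0.002,"tz":-0.016,"rx":0,"ry":0,"rz":0,"jaw":8},
    {"tx":-0.008,"ty":-0.002,"tz":-0.026,"rx":0,"ry":0,"rz":0,"jaw":8},
    {"tx":-0.008,"ty":-0.002,"tz":-0.026,"rx":0,"ry":0,"rz":0,"jaw":8},
    {"tx":-0.008,"ty":-0.002,"tz":-0.026,"rx":0,"ry":0,"rz":0,"jaw":8},
    {"tx":-0.008,"ty":-0.002,"tz":-0.026,"rx":0,"ry":0,"rz":0,"jaw":8},
    {"tx":-0.008,"ty":-0.002,"tz":-0.026,"rx":0,"ry":0,"rz":0,"jaw":8},
    {"tx":-0.008,"ty":-0.002,"tz":-0.026,"rx":0,"ry":0,"rz":0,"jaw":8}
  ]
}}

```text
t: 24.6
ee_pos: [0.4875, 0.1357, 0.1193]
eef_rot: [-0.001, 0.783, -0.622, 0.0]
ft_force: [0.1, 2.2, 9.4]
opening: 0.174
grip_force: 40.8
```

```bash
python3 lev.py
```

```text
t 24.6 theta 1.2851287877817206 radius err mm -0.7825153582303457 lat mm 1.9545248871247267
F tang(up+) 9.17726507376633 radial 1.9583802025836685 lat 2.0752846021540643 Fz 9.36363320831388 grip 40.76301991939545
```

Request:
{"name": "jog_arm", "arguments": {
  "motion": [
    {"tx":-0.003,"ty":-0.001,"tz":-0.008,"rx":0,"ry":0,"rz":0,"jaw":8},
    {"tx":-0.005,"ty":-0.002,"tz":-0.016,"rx":0,"ry":0,"rz":0,"jaw":8},
    {"tx":-0.007,"ty":-0.002,"tz":-0.026,"rx":0,"ry":0,"rz":0,"jaw":8},
    {"tx":-0.007,"ty":-0.002,"tz":-0.026,"rx":0,"ry":0,"rz":0,"jaw":8},
    {"tx":-0.007,"ty":-0.002,"tz":-0.026,"rx":0,"ry":0,"rz":0,"jaw":8},
    {"tx":-0.007,"ty":-0.002,"tz":-0.026,"rx":0,"ry":0,"rz":0,"jaw":8},
    {"tx":-0.007,"ty":-0.002,"tz":-0.026,"rx":0,"ry":0,"rz":0,"jaw":8},
    {"tx":-0.007,"ty":-0.002,"tz":-0.026,"rx":0,"ry":0,"rz":0,"jaw":8}
  ]
}}

```text
t: 25.6
ee_pos: [0.4861, 0.1354, 0.1141]
eef_rot: [-0.001, 0.783, -0.622, 0.0]
ft_force: [-0.1, 3.1, 9.8]
opening: 0.168
grip_force: 40.8
```

```bash
python3 lev.py
```

```text
t 25.6 theta 1.3103392097492177 radius err mm -0.7662520494425562 lat mm 1.9610810471506497
F tang(up+) 9.606156628305389 radial 1.808063710481055 lat 3.012472749518377 Fz 9.754372693395137 grip 40.75900375843048
```

Request:
{"name": "jog_arm", "arguments": {
  "motion": [
    {"tx":-0.002,"ty":0,"tz":-0.008,"rx":0,"ry":0,"rz":0,"jaw":8},
    {"tx":-0.004,"ty":-0.001,"tz":-0.016,"rx":0,"ry":0,"rz":0,"jaw":8},
    {"tx":-0.006,"ty":-0.001,"tz":-0.026,"rx":0,"ry":0,"rz":0,"jaw":8},
    {"tx":-0.006,"ty":-0.001,"tz":-0.026,"rx":0,"ry":0,"rz":0,"jaw":8},
    {"tx":-0.006,"ty":-0.001,"tz":-0.026,"rx":0,"ry":0,"rz":0,"jaw":8},
    {"tx":-0.006,"ty":-0.001,"tz":-0.026,"rx":0,"ry":0,"rz":0,"jaw":8},
    {"tx":-0.006,"ty":-0.001,"tz":-0.026,"rx":0,"ry":0,"rz":0,"jaw":8},
    {"tx":-0.006,"ty":-0.001,"tz":-0.026,"rx":0,"ry":0,"rz":0,"jaw":8}
  ]
}}

```text
t: 26.6
ee_pos: [0.484, 0.1349, 0.107]
eef_rot: [0.0, 0.783, -0.622, -0.001]
ft_force: [7.2, 6.1, -20.2]
opening: 0.171
grip_force: 39.2
```

```bash
python3 lev.py
```

```text
t 26.6 theta 1.3449508898984168 radius err mm -0.3180916730396999 lat mm 1.9374032679611588
F tang(up+) -17.966433139859266 radial -12.533261663347028 lat 4.2652416549080705 Fz -20.236316793979245 grip 39.15714740753174
```

The catch snapped: push turned to a 20 N pull at about 1.345. I'll ease down gently to the rest position before letting go.

Request:
{"name": "jog_arm", "arguments": {
  "motion": [
    {"tx":0,"ty":0,"tz":-0.002,"rx":0,"ry":0,"rz":0,"jaw":8},
    {"tx":0,"ty":0,"tz":-0.004,"rx":0,"ry":0,"rz":0,"jaw":8},
    {"tx":0,"ty":0,"tz":-0.007,"rx":0,"ry":0,"rz":0,"jaw":8},
    {"tx":0,"ty":0,"tz":-0.01,"rx":0,"ry":0,"rz":0,"jaw":8},
    {"tx":0,"ty":0,"tz":-0.01,"rx":0,"ry":0,"rz":0,"jaw":8},
    {"tx":0,"ty":0,"tz":-0.01,"rx":0,"ry":0,"rz":0,"jaw":8},
    {"tx":0,"ty":0,"tz":-0.01,"rx":0,"ry":0,"rz":0,"jaw":8},
    {"tx":0,"ty":0,"tz":-0.01,"rx":0,"ry":0,"rz":0,"jaw":8}
  ]
}}

```text
t: 27.6
ee_pos: [0.4837, 0.1348, 0.1051]
eef_rot: [0.001, 0.783, -0.622, -0.001]
ft_force: [5.9, 4.4, -16.6]
opening: 0.17
grip_force: 39.4
```

```bash
python3 lev.py
```

```text
t 27.6 theta 1.353985558912657 radius err mm -0.4278921433828742 lat mm 1.9274385237462468
F tang(up+) -14.871426652104404 radial -10.068015217849416 lat 2.9660410351268176 Fz -16.623909794409766 grip 39.40323829650879
```

Request:
{"name": "jog_arm", "arguments": {
  "motion": [
    {"tx":0,"ty":0,"tz":-0.002,"rx":0,"ry":0,"rz":0,"jaw":8},
    {"tx":0,"ty":0,"tz":-0.004,"rx":0,"ry":0,"rz":0,"jaw":8},
    {"tx":0,"ty":0,"tz":-0.007,"rx":0,"ry":0,"rz":0,"jaw":8},
    {"tx":0,"ty":0,"tz":-0.01,"rx":0,"ry":0,"rz":0,"jaw":8},
    {"tx":0,"ty":0,"tz":-0.01,"rx":0,"ry":0,"rz":0,"jaw":8},
    {"tx":0,"ty":0,"tz":-0.01,"rx":0,"ry":0,"rz":0,"jaw":8},
    {"tx":0,"ty":0,"tz":-0.01,"rx":0,"ry":0,"rz":0,"jaw":8},
    {"tx":0,"ty":0,"tz":-0.01,"rx":0,"ry":0,"rz":0,"jaw":8}
  ]
}}

```text
t: 28.6
ee_pos: [0.4835, 0.1347, 0.1034]
eef_rot: [0.001, 0.783, -0.622, -0.001]
ft_force: [1.3, 5.3, -13.0]
opening: 0.172
grip_force: 39.8
```

```bash
python3 lev.py
```

```text
t 28.6 theta 1.3618382836828002 radius err mm -0.5486268215300072 lat mm 1.9162644954002275
F tang(up+) -12.268108489866863 radial -4.967466047377172 lat 4.8846859817336625 Fz -13.008631562997335 grip 39.81490731239319
```

Request:
{"name": "jog_arm", "arguments": {
  "motion": [
    {"tx":0,"ty":0,"tz":-0.003,"rx":0,"ry":0,"rz":0,"jaw":8},
    {"tx":0,"ty":0,"tz":-0.006,"rx":0,"ry":0,"rz":0,"jaw":8},
    {"tx":0,"ty":0,"tz":-0.01,"rx":0,"ry":0,"rz":0,"jaw":8},
    {"tx":0,"ty":0,"tz":-0.014,"rx":0,"ry":0,"rz":0,"jaw":8},
    {"tx":0,"ty":0,"tz":-0.014,"rx":0,"ry":0,"rz":0,"jaw":8},
    {"tx":0,"ty":0,"tz":-0.014,"rx":0,"ry":0,"rz":0,"jaw":8},
    {"tx":0,"ty":0,"tz":-0.014,"rx":0,"ry":0,"rz":0,"jaw":8},
    {"tx":0,"ty":0,"tz":-0.014,"rx":0,"ry":0,"rz":0,"jaw":8}
  ]
}}

```text
t: 29.6
ee_pos: [0.4832, 0.1347, 0.101]
eef_rot: [0.001, 0.783, -0.622, -0.001]
ft_force: [-5.1, 4.3, -5.3]
opening: 0.172
grip_force: 40.5
```

```bash
python3 lev.py
```

```text
t 29.6 theta 1.3734581633816167 radius err mm -0.7735988209186528 lat mm 1.880698310735724
F tang(up+) -5.980860061086508 radial 2.9104559702423987 lat 5.343206967944257 Fz -5.3329795576118695 grip 40.47703206539154
```

Request:
{"name": "jog_arm", "arguments": {
  "motion": [
    {"tx":0,"ty":0,"tz":-0.003,"rx":0,"ry":0,"rz":0,"jaw":8},
    {"tx":0,"ty":0,"tz":-0.006,"rx":0,"ry":0,"rz":0,"jaw":8},
    {"tx":0,"ty":0,"tz":-0.006,"rx":0,"ry":0,"rz":0,"jaw":8},
    {"tx":0,"ty":0,"tz":-0.006,"rx":0,"ry":0,"rz":0,"jaw":20},
    {"tx":0,"ty":0,"tz":-0.006,"rx":0,"ry":0,"rz":0,"jaw":30},
    {"tx":0,"ty":0,"tz":-0.006,"rx":0,"ry":0,"rz":0,"jaw":40},
    {"tx":0,"ty":0,"tz":-0.006,"rx":0,"ry":0,"rz":0,"jaw":45},
    {"tx":0,"ty":0,"tz":-0.006,"rx":0,"ry":0,"rz":0,"jaw":45}
  ]
}}

```text
t: 30.6
ee_pos: [0.4846, 0.1345, 0.1003]
eef_rot: [-0.0, 0.783, -0.622, 0.0]
ft_force: [0.6, -0.0, -0.6]
opening: 0.525
grip_force: 0.0
```

Request:
{"name": "jog_arm", "arguments": {
  "motion": [
    {"tx":0,"ty":0,"tz":0.05,"rx":0,"ry":0,"rz":0,"jaw":45},
    {"tx":0,"ty":0,"tz":0.15,"rx":0,"ry":0,"rz":0,"jaw":45},
    {"tx":0,"ty":0,"tz":0.3,"rx":0,"ry":0,"rz":0,"jaw":45},
    {"tx":0,"ty":0,"tz":0.45,"rx":0,"ry":0,"rz":0,"jaw":45},
    {"tx":0,"ty":-0.2,"tz":0.6,"rx":0,"ry":0,"rz":0,"jaw":45},
    {"tx":0,"ty":-0.4,"tz":0.7,"rx":0,"ry":0,"rz":0,"jaw":45},
    {"tx":0,"ty":-0.6,"tz":0.7,"rx":0,"ry":0,"rz":0,"jaw":45},
    {"tx":-0.1,"ty":-0.8,"tz":0.7,"rx":0,"ry":0,"rz":0,"jaw":45}
  ]
}}

```text
t: 31.6
ee_pos: [0.4649, -0.0268, 0.241]
eef_rot: [-0.0, 0.783, -0.622, 0.0]
ft_force: [0.5, -1.0, 0.9]
opening: 0.525
grip_force: 0.0
```

Run:
```python
from h import *
s=ctrl.observe(); print(s["ee_pos"],s["ft_force"],s["t"])
a=snap("top","t7")[110:220,165:245]; b=snap("scene","s7")[165:275,270:390]
r=lambda x:cv2.resize(x,(400,500*1),interpolation=cv2.INTER_CUBIC)
cv2.imwrite("pics/f7.png",cv2.cvtColor(np.hstack([cv2.resize(a,(364,500),interpolation=cv2.INTER_CUBIC),cv2.resize(b,(436,400),interpolation=cv2.INTER_CUBIC) if 0 else cv2.copyMakeBorder(cv2.resize(b,(436,400),interpolation=cv2.INTER_CUBIC),0,100,0,0,cv2.BORDER_CONSTANT)]),cv2.COLOR_RGB2BGR))
```

```text
[ 0.46487261 -0.02675962  0.24100134] [ 0.53786966 -1.01610445  0.91513697] 31.6
```

View pics/f7.png

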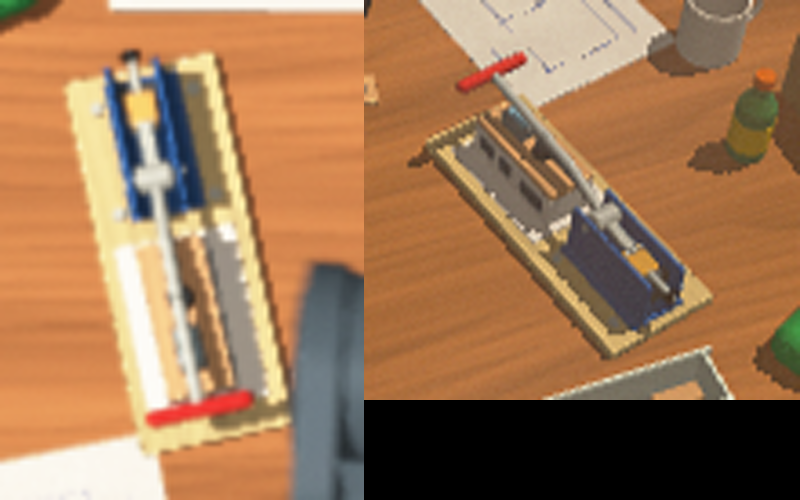

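The lever is held down by the catch: the red bar is at crop (200,408), the lever is level, and the pad is on the roof. The roof is square on the house, and the arm is clear of everything.

```bash
python3 -c "
from bench import ctrl
print(ctrl.sign_off())"
```

```text
the job is handed in; nothing more can be done
None
```

The roof sits flush on the house with its skylight at the end away from the tower, the catch holds the lever down with the pad on the roof, and the job was handed in at about 32 s with the arm clear; no verdict was shown.

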